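Reverse a row of paint sample pots into the test rack

TASK

Move the four paint sample pots from the grey store rack into the white test rack in reverse order, one pot to a well: the pot that started nearest the purple end of the grey rack goes in the well farthest from the purple end of the white rack, and so on along the row. Keep the pots upright while you move them and leave each one standing fully down in its well.

Things in the scene. Friction and masses are not known exactly. Their poses are not given: they have to be found in the camera images.
- pot_red: paint sample pot: loose pale-grey plastic tub, a plain upright cylinder 46 mm across and 80 mm high, with a red lid (47 mm across, the top 16 mm). About 90 to 180 g. Origin: centre of the underside; z up along the pot. Pots start upright in the wells of the grey rack, in shuffled order
- pot_yellow: paint sample pot: loose pale-grey plastic tub, a plain upright cylinder 46 mm across and 80 mm high, with a yellow lid (47 mm across, the top 16 mm). About 90 to 180 g. Origin: centre of the underside; z up along the pot. Pots start upright in the wells of the grey rack, in shuffled order
- pot_green: paint sample pot: loose pale-grey plastic tub, a plain upright cylinder 46 mm across and 80 mm high, with a green lid (47 mm across, the top 16 mm). About 90 to 180 g. Origin: centre of the underside; z up along the pot. Pots start upright in the wells of the grey rack, in shuffled order
- pot_blue: paint sample pot: loose pale-grey plastic tub, a plain upright cylinder 46 mm across and 80 mm high, with a blue lid (47 mm across, the top 16 mm). About 90 to 180 g. Origin: centre of the underside; z up along the pot. Pots start upright in the wells of the grey rack, in shuffled order
- store_rack: grey store rack, holds the pots at the start; fixed plate, x -43 to +72 mm, 350 mm along y, 25 mm high; four round wells 62 mm across, 15 mm deep (floor 10 mm above the bench) at x = 0, y = -127.5, -42.5, +42.5, +127.5 mm. Origin: at bench height below the middle of the row. Marked end = +y end: purple block 22 mm wide, 40 mm high at y = +186 mm
- test_rack: white test rack, empty at the start; fixed plate, x -43 to +72 mm, 350 mm along y, 25 mm high; four round wells 62 mm across, 15 mm deep (floor 10 mm above the bench) at x = 0, y = -127.5, -42.5, +42.5, +127.5 mm. Origin: at bench height below the middle of the row. Marked end = +y end: purple block 22 mm wide, 40 mm high at y = +186 mm
- tag_red: flat red place tag, 24 by 50 by 4 mm, fixed on the grey rack's top beside the well where the red-lidded pot starts; it stays there and so records the starting order. Origin: centre of its underside, 52 mm along the grey rack's +x from that well's centre; axes parallel to the grey rack's
- tag_yellow: flat yellow place tag, 24 by 50 by 4 mm, fixed on the grey rack's top beside the well where the yellow-lidded pot starts; it stays there and so records the starting order. Origin: centre of its underside, 52 mm along the grey rack's +x from that well's centre; axes parallel to the grey rack's
- tag_green: flat green place tag, 24 by 50 by 4 mm, fixed on the grey rack's top beside the well where the green-lidded pot starts; it stays there and so records the starting order. Origin: centre of its underside, 52 mm along the grey rack's +x from that well's centre; axes parallel to the grey rack's
- tag_blue: flat blue place tag, 24 by 50 by 4 mm, fixed on the grey rack's top beside the well where the blue-lidded pot starts; it stays there and so records the starting order. Origin: centre of its underside, 52 mm along the grey rack's +x from that well's centre; axes parallel to the grey rack's
There are look-alikes about, which are no part of the job. Leave any brown look-alike of the pot_green alone. Leave any black look-alike of the pot_yellow alone.

How it is judged:
At the end, for the whole second after the job is handed in: All four pots at rest in the white rack, in the reverse of the tags' order (both counted from the purple end): each within 15 mm of its well's centre in rack x and y, underside on the well floor (4 to 15 mm above the bench), tilt under 0.1 rad, slower than 0.02 m/s (((y of tag_red in the frame of store_rack between -0.1675 and -0.0875 m and y of pot_red in the frame of test_rack between 0.1125 and 0.1425 m) or (y of tag_red in the frame of store_rack between -0.0825 and -0.0025 m and y of pot_red in the frame of test_rack between 0.0275 and 0.0575 m) or (y of tag_red in the frame of store_rack between 0.0025 and 0.0825 m and y of pot_red in the frame of test_rack between -0.0575 and -0.0275 m) or (y of tag_red in the frame of store_rack between 0.0875 and 0.1675 m and y of pot_red in the frame of test_rack between -0.1425 and -0.1125 m)) and x of pot_red in the frame of test_rack between -0.015 and 0.015 m and z of pot_red in the frame of test_rack between 0.004 and 0.015 m and angle between each of pot_red, pot_yellow, pot_green, pot_blue's own z axis and vertical below 0.1 rad and linear speed of each of pot_red, pot_yellow, pot_green, pot_blue below 0.02 m/s and ((y of tag_yellow in the frame of store_rack between -0.1675 and -0.0875 m and y of pot_yellow in the frame of test_rack between 0.1125 and 0.1425 m) or (y of tag_yellow in the frame of store_rack between -0.0825 and -0.0025 m and y of pot_yellow in the frame of test_rack between 0.0275 and 0.0575 m) or (y of tag_yellow in the frame of store_rack between 0.0025 and 0.0825 m and y of pot_yellow in the frame of test_rack between -0.0575 and -0.0275 m) or (y of tag_yellow in the frame of store_rack between 0.0875 and 0.1675 m and y of pot_yellow in the frame of test_rack between -0.1425 and -0.1125 m)) and x of pot_yellow in the frame of test_rack between -0.015 and 0.015 m and z of pot_yellow in the frame of test_rack between 0.004 and 0.015 m and ((y of tag_green in the frame of store_rack between -0.1675 and -0.0875 m and y of pot_green in the frame of test_rack between 0.1125 and 0.1425 m) or (y of tag_green in the frame of store_rack between -0.0825 and -0.0025 m and y of pot_green in the frame of test_rack between 0.0275 and 0.0575 m) or (y of tag_green in the frame of store_rack between 0.0025 and 0.0825 m and y of pot_green in the frame of test_rack between -0.0575 and -0.0275 m) or (y of tag_green in the frame of store_rack between 0.0875 and 0.1675 m and y of pot_green in the frame of test_rack between -0.1425 and -0.1125 m)) and x of pot_green in the frame of test_rack between -0.015 and 0.015 m and z of pot_green in the frame of test_rack between 0.004 and 0.015 m and ((y of tag_blue in the frame of store_rack between -0.1675 and -0.0875 m and y of pot_blue in the frame of test_rack between 0.1125 and 0.1425 m) or (y of tag_blue in the frame of store_rack between -0.0825 and -0.0025 m and y of pot_blue in the frame of test_rack between 0.0275 and 0.0575 m) or (y of tag_blue in the frame of store_rack between 0.0025 and 0.0825 m and y of pot_blue in the frame of test_rack between -0.0575 and -0.0275 m) or (y of tag_blue in the frame of store_rack between 0.0875 and 0.1675 m and y of pot_blue in the frame of test_rack between -0.1425 and -0.1125 m)) and x of pot_blue in the frame of test_rack between -0.015 and 0.015 m and z of pot_blue in the frame of test_rack between 0.004 and 0.015 m); the robot touches nothing.
It fails at once if a pot is tipped over by more than 0.8 rad (about 45 degrees) (angle between any of pot_red, pot_yellow, pot_green, pot_blue's own z axis and vertical above 0.8 rad).
It also fails if it takes over 106 s, if anything falls off the work surface, if the arm or the gripper's body presses on something with over 40 N, if the wrist force passes 120 N, or if a joint passes its speed limit or range.

ROBOT

A 6-joint arm with a two-finger parallel gripper is mounted at the origin on the work surface. World frame = base frame: x ahead of the robot, y to its left, z up, the work surface at z = 0. Lengths are in m, angles in rad, forces in N, time in s.
With the tool pointing down it reaches from about 0.325 to 0.9 m from the base axis. Payload 6.1 kg.
Tool frame: the origin (TCP) lies at the very end of the fingers, on their centre line; the grasp point (between the pads) lies 19 mm behind it; z points along the fingers, y is the line along which they close (so a half turn about z gives the same grasp; the last joint's range is limited). The gripper opens to 87 mm and grips with 3 to 60 N. Pads are 19 mm wide; open, the fingers measure 117 mm over their backs; the gripper's body (75 mm by 190 mm) begins 51 mm behind the grasp point.
Start: joints at [1.028, 0.22, 1.526, -0, 1.395, -0.126], TCP at [0.253, 0.571, 0.223] pointing down, gripper open.
Joint ranges: [-2.98, 2.98], [-0.91, 2.08], [0.09, 2.57], [-1.24, 4.39], [0.2, 2.65], [-2.68, 2.68]. Speed limits (rad/s): [2.57, 2.57, 3.01, 3.14, 3.14, 3.14].

INTERFACE

Orientations are given as a unit quaternion [x, y, z, w].
In Python, from bench import bot gives the robot as it stands.
- The arm moves only by the shell command python3 -m inch 'ROWS' [FORCE]. ROWS is JSON, a list of rows, each a list of 7 numbers: the shift along the tool's x, y, z in mm, then the turn, a rotation vector about the tool's x, y, z in rad, then the finger opening in mm, from 0 to 87. A call has 1 to 12 rows; each row is the pose to reach, as a shift and turn from the pose commanded when the call began, along the tool's axes at that moment; what a row does not reach only later rows make up. A row lasts 1/12 s, in which the tool goes at most 41.7 mm and 7.16 degrees, less where a joint would pass 70% of its speed; a pose out of reach is approached as far as the arm can. A call with a gripper value outside its range is refused whole. The fingers move at their own pace and stop on an object; FORCE is the grip in N (left out, the last holds). Time passes only in rows, so rows that repeat a pose let the fingers close. It gives the time, the measured TCP pose, the force, the opening and the grip force at its end, in the units of the state.
- bot.sense(): the state, without advancing time (a new reading comes with each control period).
- bot.read_camera(name): name is "side" or "top" or "wrist"; returns a dict with "image" (384x512x3 uint8, red, green, blue), "depth" (384x512 float32, m along the optical axis (not along the pixel's ray), 0 where there is no reading), "fx", "fy", "cx", "cy" (pixels), "k1" (the pictures are not rectified: a ray, as slopes to the right and down, at radius r is drawn at 1 + k1 r^2 times it, then the intrinsics apply), "R" (3x3) and "t" (3): a world point X has camera coordinates R X + t. Camera axes: x right, y down, z forward; pixel columns grow to the right and rows downward; lengths in m; the calibration is good to about 2 mm. A picture is of the moment at which its call begins.
- bot.hand_in(): hands the job in; it is judged then, once.
The state is a dict: "time": time; "q": joint angles; "qd": joint speeds; "tau": joint torques, N m; "tool_pos": TCP position; "tcp_rot": TCP orientation; "ft_force": force on the tool from outside, world axes, zero at the start; "moment": the same for the moment, N m; "gripper_width": finger opening in m; "finger_force": force on a finger pad.
Only numpy, scipy, OpenCV 4.12 (cv2) and the standard library are available. Lean on these libraries where they do the work, as an engineer would, in place of code of your own. Each camera call takes 0.05 s, during which the arm holds its last target. There are 200 camera calls.

## Working session

There is one attempt and no reset: what is moved stays moved. The work goes in short steps, Python scripts to look and compute and a shell command to move; the robot and the scene stay as the last step left them, time stands still between calls to the robot, and variables do not carry over. Pictures are saved under pics/ and viewed, at most 14 in all, crops included, and the job is handed in when it is done.

```bash
mkdir -p pics; ls; python3 - <<'E'
from bench import bot
import cv2
for n in ("top","side"):
    c=bot.read_camera(n); cv2.imwrite(f"pics/{n}0.png",c["image"][:,:,::-1])
    print(n,c["fx"],c["cx"],c["cy"],c["k1"],c["R"],c["t"])
print(bot.sense())
E
```

```text
pics
top 410.54959740949647 252.06768745485473 189.15280216909161 -0.08249683540034103 [[-0.01497725 -0.99986961  0.00603699]
 [-0.99481086  0.01429328 -0.10073263]
 [ 0.10063321 -0.00751436 -0.99489522]] [-0.00427034  0.49508091  1.21797821]
side 361.46701450309496 262.9590198114565 188.1955313571477 -0.08990000038937192 [[ 0.92586558 -0.37762205 -0.0132105 ]
 [-0.24870694 -0.58272152 -0.77367984]
 [ 0.28446052  0.71960907 -0.63343902]] [-0.44943159  0.15875518  0.78276944]
{'time': 0.1, 'q': array([ 1.02787693e+00,  2.21166393e-01,  1.52753572e+00, -3.71561425e-05,
        1.39469556e+00, -1.26124355e-01]), 'qd': array([ 0.00049806, -0.00230803, -0.00074023,  0.00057373, -0.00076287,
       -0.00010466]), 'tau': array([ 2.20383525e-03, -4.95942020e+01, -3.88520837e+01,  7.03423843e-02,
        5.14734001e-02, -2.45421774e-06]), 'tool_pos': array([0.25274718, 0.57098152, 0.22151415]), 'tcp_rot': array([ 2.06889075e-01,  9.78363989e-01, -8.58488837e-04, -2.79036924e-04]), 'ft_force': array([ 0.33128465, -0.05965181, -0.56308276]), 'moment': array([-0.02507446,  0.00362869,  0.02197923]), 'finger_force': 0.0, 'gripper_width': 0.08684878715606136}
```

View pics/top0.png

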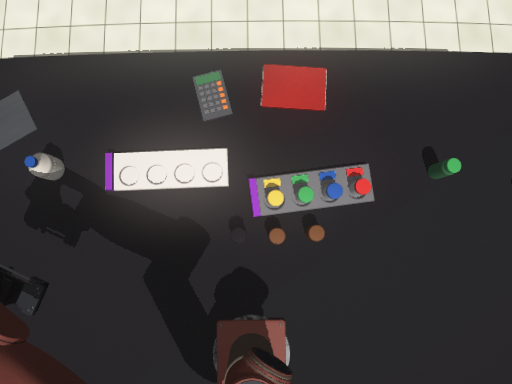

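View pics/side0.png

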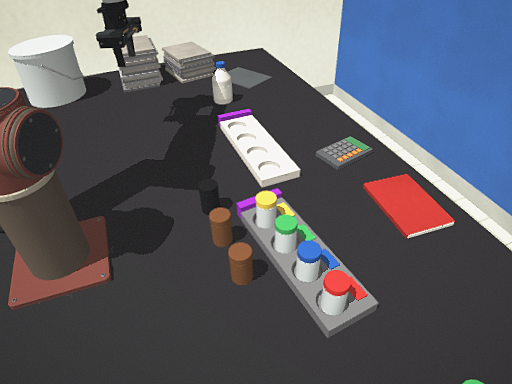

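The top view shows the grey rack at px (250–373, 165–215) with its purple end on the left. From that end the tags run yellow, green, blue, red, and each lid matches its tag. The white rack is at (105–228, 150–190), also with its purple end on the left, and has wells at px x = 129, 157, 184 and 212. The black and brown look-alikes stand just below the grey rack.

```bash
cat >h.py <<'E'
from bench import bot
import numpy as np, cv2
def ray(c,u,v,z):
    K=np.array([[c["fx"],0,c["cx"]],[0,c["fy"],c["cy"]],[0,0,1.]])
    p=cv2.undistortPoints(np.array([[[u,v]]],float),K,np.array([c["k1"],0,0,0.]))[0,0]
    R=np.array(c["R"]);o=-R.T@np.array(c["t"]);d=R.T@np.array([p[0],p[1],1])
    return o+d*(z-o[2])/d[2]
def blobs(m,amin):
    n,l,s,ce=cv2.connectedComponentsWithStats(m.astype(np.uint8))
    return [(s[i,4],ce[i],s[i],l==i) for i in range(1,n) if s[i,4]>=amin]
E
python3 - <<'E'
from h import *
c=bot.read_camera("top");im=c["image"];h=cv2.cvtColor(im,cv2.COLOR_RGB2HSV);H,S,V=[h[...,i].astype(int) for i in range(3)]
box=np.zeros(H.shape,bool);box[140:250,100:380]=1
for n,lo,hi in(("yel",22,33),("grn",50,75),("blu",105,122),("red",-1,4),("pur",128,150),("brn",5,18)):
    for a,ce,s,_ in blobs(box&(H>lo)&(H<hi)&(S>130)&(V>60),15):
        print(n,a,ce.round(1),s[:4],"z.09",ray(c,*ce,.09)[:2].round(4),"z.029",ray(c,*ce,.029)[:2].round(4),"z.04",ray(c,*ce,.04)[:2].round(4))
# white rack
m=(box&(S<60)&(V>140)&(np.arange(512)[None]<232))
a,ce,s,l=max(blobs(m,500),key=lambda b:b[0])
r=cv2.minAreaRect(np.argwhere(l)[:,::-1].astype(np.float32));print("white",a,[ray(c,*p,.025)[:2].round(4) for p in cv2.boxPoints(r)])
g=(box&(S<60)&(V>50)&(V<125)&(np.arange(512)[None]>245));g=cv2.morphologyEx(g.astype(np.uint8),cv2.MORPH_CLOSE,np.ones((5,5)))
a,ce,s,l=max(blobs(g,300),key=lambda b:b[0]);r=cv2.minAreaRect(np.argwhere(l)[:,::-1].astype(np.float32));print("grey",a,[ray(c,*p,.025)[:2].round(4) for p in cv2.boxPoints(r)])
cv2.imwrite("pics/w.png",cv2.resize(im[140:250,100:380],None,fx=2.8,fy=2.8,interpolation=cv2.INTER_CUBIC)[:,:,::-1])
E
```

```text
yel 75 [272.1 181.5] [264 179  17   9] z.09 [ 0.5098 -0.069 ] z.029 [ 0.5171 -0.0725] z.04 [ 0.5157 -0.0719]
yel 178 [275.4 197.7] [268 191  15  15] z.09 [ 0.4628 -0.0774] z.029 [ 0.4677 -0.0813] z.04 [ 0.4668 -0.0806]
grn 63 [299.6 177.6] [292 175  16   7] z.09 [ 0.52   -0.1486] z.029 [ 0.5278 -0.1562] z.04 [ 0.5264 -0.1548]
grn 145 [305.9 193.5] [299 187  14  15] z.09 [ 0.4737 -0.1655] z.029 [ 0.4791 -0.174 ] z.04 [ 0.4781 -0.1725]
blu 111 [326.7 174.8] [319 171  16   9] z.09 [ 0.5269 -0.2275] z.029 [ 0.5351 -0.2392] z.04 [ 0.5336 -0.2371]
blu 197 [334.1 190.4] [327 183  16  16] z.09 [ 0.4814 -0.2473] z.029 [ 0.4872 -0.2601] z.04 [ 0.4861 -0.2578]
red 128 [354.1 171.4] [346 167  17  10] z.09 [ 0.5358 -0.3079] z.029 [ 0.5445 -0.3238] z.04 [ 0.5429 -0.3209]
red 211 [362.4 186.1] [355 178  16  17] z.09 [ 0.4926 -0.3302] z.029 [ 0.499  -0.3473] z.04 [ 0.4979 -0.3442]
pur 265 [108.  171.3] [105 152   8  39] z.09 [0.5466 0.4066] z.029 [0.5558 0.4279] z.04 [0.5541 0.4241]
pur 285 [253.9 197. ] [249 178  11  39] z.09 [ 0.4657 -0.016 ] z.029 [ 0.4707 -0.0167] z.04 [ 0.4698 -0.0166]
brn 195 [315.6 232.5] [308 225  16  16] z.09 [ 0.3616 -0.1902] z.029 [ 0.3611 -0.2   ] z.04 [ 0.3612 -0.1983]
brn 168 [276.5 234.7] [269 228  16  15] z.09 [ 0.3572 -0.0786] z.029 [ 0.3565 -0.0826] z.04 [ 0.3567 -0.0819]
white 4362 [array([0.616 , 0.4169]), array([0.6243, 0.0636]), array([0.5058, 0.0599]), array([0.4968, 0.4095])]
grey 3557 [array([0.39  , 0.0083]), array([0.6468, 0.0048]), array([ 0.6425, -0.3915]), array([ 0.3835, -0.3795])]
```

View pics/w.png

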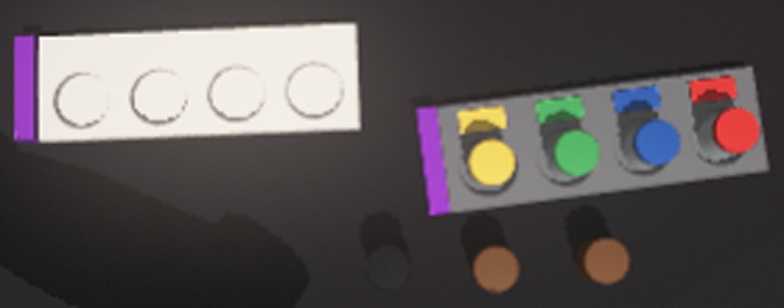

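```bash
python3 -m inch '[[-319,-356,14,0,0,1.154,75],[-319,-356,14,0,0,1.154,75],[-319,-356,14,0,0,1.154,75],[-319,-356,14,0,0,1.154,75],[-319,-356,14,0,0,1.154,75],[-319,-356,14,0,0,1.154,75],[-319,-356,14,0,0,1.154,75],[-319,-356,14,0,0,1.154,75],[-319,-356,14,0,0,1.154,75],[-319,-356,14,0,0,1.154,75],[-319,-356,14,0,0,1.154,75],[-319,-356,14,0,0,1.154,75]]'
python3 - <<'E'
from h import *
c=bot.read_camera("top")
for p in((128.9,175.7),(156.4,174.3),(184.3,173.2),(212.5,172.1)): print(ray(c,*p,.024)[:2].round(4))
print(bot.sense()["tool_pos"],bot.sense()["tcp_rot"],bot.sense()["time"])
E
```

```text
time: 1.15
tool_pos: [0.4012, 0.1131, 0.2084]
tcp_rot: [0.708, 0.706, -0.0, 0.001]
ft_force: [1.1, -0.5, -0.4]
gripper_width: 0.0754
finger_force: 0.0
[0.5418 0.3645]
[0.5448 0.2796]
[0.5469 0.1941]
[0.549  0.1081]
[0.40183156 0.1117339  0.20835333] [ 0.70848704  0.70572235 -0.00072269  0.00124507] 1.2
```

```bash
python3 -m inch '[[-189,61,45,0,0,0,75],[-189,61,45,0,0,0,75],[-189,61,45,0,0,0,75],[-189,61,45,0,0,0,75],[-189,61,45,0,0,0,75],[-189,61,45,0,0,0,75],[-189,61,45,0,0,0,75],[-189,61,45,0,0,0,75]]'
python3 - <<'E'
from h import *
c=bot.read_camera("wrist");cv2.imwrite("pics/wr1.png",c["image"][:,:,::-1])
im=c["image"];h=cv2.cvtColor(im,cv2.COLOR_RGB2HSV);H,S,V=[h[...,i].astype(int) for i in range(3)]
for n,lo,hi in(("yel",22,33),("grn",50,75),("blu",105,122)):
    for a,ce,s,_ in blobs((H>lo)&(H<hi)&(S>130)&(V>60),100):
        print(n,a,ce.round(1),s[:4],"z.09",ray(c,*ce,.09)[:2].round(4),"z.029",ray(c,*ce,.029)[:2].round(4))
print(bot.sense()["tool_pos"],bot.sense()["tcp_rot"])
E
```

```text
time: 1.87
tool_pos: [0.4612, -0.0718, 0.1632]
tcp_rot: [0.707, 0.707, -0.0, -0.001]
ft_force: [-0.2, 0.0, -0.7]
gripper_width: 0.075
finger_force: 0.0
yel 881 [301.8 182.4] [290 161  24  44] z.09 [ 0.503  -0.0571] z.029 [ 0.5139 -0.0702]
yel 1938 [257.4 201.8] [233 177  50  50] z.09 [ 0.4631 -0.0753] z.029 [ 0.4635 -0.093 ]
grn 205 [307.7 262.9] [299 258  19  12] z.09 [ 0.5125 -0.1376] z.029 [ 0.5257 -0.1715]
grn 621 [265.9 271.3] [244 261  44  20] z.09 [ 0.4716 -0.1467] z.029 [ 0.4743 -0.1829]
[ 0.46132525 -0.07130504  0.16345018] [ 7.06952933e-01  7.07260496e-01  4.47912196e-05 -3.72027262e-04]
```

View pics/wr1.png

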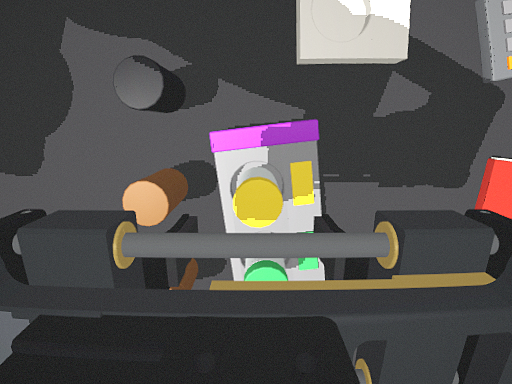

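The wrist view shows the yellow lid at px (257,202), between the fingers, with its tag to the right. The ray puts it at (0.463, -0.076), which agrees with the top camera. I'll descend and grip.

```bash
python3 -m inch '[[-5,2,30,0,0,0,75],[-5,2,60,0,0,0,75],[-5,2,90,0,0,0,75],[-5,2,108,0,0,0,75],[-5,2,118,0,0,0,75],[-5,2,118,0,0,0,75],[-5,2,118,0,0,0,40],[-5,2,118,0,0,0,40],[-5,2,118,0,0,0,40],[-5,2,118,0,0,0,40],[-5,2,118,0,0,0,40],[-5,2,118,0,0,0,40]]' 20
```

```text
time: 2.92
tool_pos: [0.464, -0.0774, 0.0463]
tcp_rot: [0.707, 0.707, 0.0, 0.0]
ft_force: [-1.0, 0.9, 4.0]
gripper_width: 0.0463
finger_force: 20.0
```

```bash
python3 -m inch '[[0,0,-15,0,0,0,40],[0,0,-45,0,0,0,40],[0,0,-80,0,0,0,40],[0,0,-115,0,0,0,40],[20,9,-120,0,0,0,40],[47,21,-120,0,0,0,40],[75,34,-120,0,0,0,40],[103,47,-120,0,0,0,40],[131,60,-120,0,0,0,40],[159,73,-120,0,0,0,40],[180,82,-120,0,0,0,40],[186,85,-120,0,0,0,40]]'
python3 -m inch '[[0,0,0,0,0,0,40],[0,0,20,0,0,0,40],[0,0,50,0,0,0,40],[0,0,80,0,0,0,40]]'
python3 - <<'E'
from h import *
c=bot.read_camera("wrist");cv2.imwrite("pics/wr2.png",c["image"][:,:,::-1])
im=c["image"];h=cv2.cvtColor(im,cv2.COLOR_RGB2HSV);H,S,V=[h[...,i].astype(int) for i in range(3)]
s=bot.sense();z=s["tool_pos"][2]+.044
for a,ce,st,_ in blobs((H>22)&(H<33)&(S>130)&(V>60),100): print(a,ce,ray(c,*ce,z)[:2])
print(s["tool_pos"],s["gripper_width"],s["finger_force"],s["ft_force"])
E
```

```text
time: 3.92
tool_pos: [0.5492, 0.1118, 0.1653]
tcp_rot: [0.706, 0.708, 0.0, -0.0]
ft_force: [0.1, -0.2, -1.2]
gripper_width: 0.0463
finger_force: 20.0
time: 4.25
tool_pos: [0.5492, 0.1075, 0.0858]
tcp_rot: [0.707, 0.707, 0.001, 0.001]
ft_force: [0.1, 0.2, -1.6]
gripper_width: 0.0461
finger_force: 20.0
1394 [255.02080344 222.51219512] [0.54895338 0.12528872]
2049 [255.17569546 268.70619815] [0.54902739 0.09945286]
[0.54393444 0.10705919 0.0782228 ] 0.045885065519311125 19.967674277722836 [-5.27225389 -1.4878965  -5.58923809]
```

View pics/wr2.png

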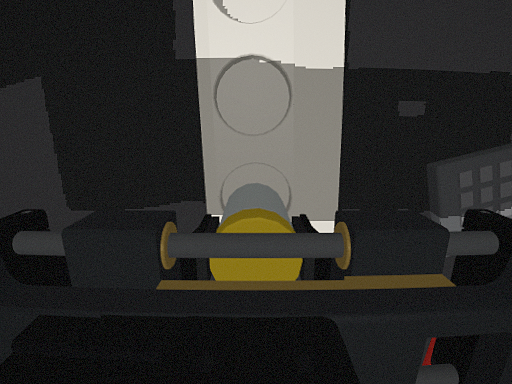

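The wrist view shows the yellow pot held, lid near px (255,250), over the end well, whose rim shows at px (255,195). The TCP reading moved after the motion stopped, so I'll let it settle.

```bash
python3 -m inch '[[0,0,0,0,0,0,40],[0,0,0,0,0,0,40],[0,0,0,0,0,0,40],[0,0,0,0,0,0,40]]'; python3 -c "
from h import *
c=bot.read_camera('wrist');h=cv2.cvtColor(c['image'],cv2.COLOR_RGB2GRAY)
print(bot.sense()['tool_pos'],bot.sense()['ft_force'])
for v,u in((92,253),):print(ray(c,u,v,.025))"
```

```text
time: 4.63
tool_pos: [0.5504, 0.1085, 0.0881]
tcp_rot: [0.707, 0.707, 0.002, 0.001]
ft_force: [0.2, -0.5, -1.1]
gripper_width: 0.0461
finger_force: 20.0
[0.55020941 0.10865074 0.08786922] [-0.01799853 -0.62209311 -0.07312871]
[0.54878605 0.1993328  0.025     ]
```

```bash
python3 -m inch '[[2,-1,10,0,0,0,40],[2,-1,20,0,0,0,40],[2,-1,28,0,0,0,40],[2,-1,34,0,0,0,40],[2,-1,38,0,0,0,40],[2,-1,40,0,0,0,40],[2,-1,40,0,0,0,40],[2,-1,40,0,0,0,40]]'
```

```text
time: 5.35
tool_pos: [0.5472, 0.1109, 0.0459]
tcp_rot: [0.707, 0.707, -0.001, -0.0]
ft_force: [-3.7, -0.3, 6.5]
gripper_width: 0.0465
finger_force: 20.0
```

```bash
python3 -m inch '[[0,0,0,0,0,0,75],[0,0,0,0,0,0,75],[0,0,0,0,0,0,75],[0,0,0,0,0,0,75],[0,0,-30,0,0,0,75],[0,0,-65,0,0,0,75],[0,0,-100,0,0,0,75],[-20,-5,-118,0,0,0,75],[-60,-16,-118,0,0,0,75],[-95,-26,-118,0,0,0,75],[-115,-31,-118,0,0,0,75],[-120,-32,-118,0,0,0,75]]'
python3 - <<'E'
from h import *
c=bot.read_camera("wrist");cv2.imwrite("pics/wr3.png",c["image"][:,:,::-1])
print(bot.sense()["tool_pos"])
E
```

```text
time: 6.35
tool_pos: [0.5149, -0.0121, 0.1637]
tcp_rot: [0.708, 0.706, -0.0, 0.0]
ft_force: [0.1, 0.3, -0.9]
gripper_width: 0.0752
finger_force: 0.0
[ 0.5152621  -0.01136822  0.16360824]
```

View pics/wr3.png

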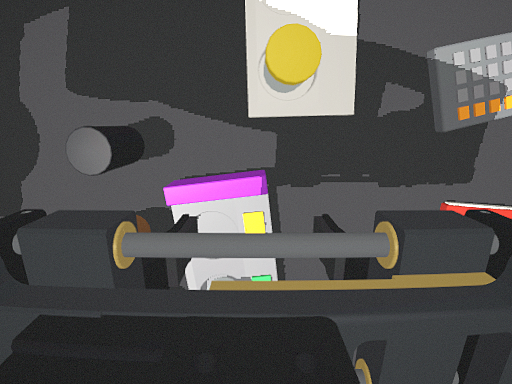

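The wrist view shows the yellow pot upright in the white rack's end well, lid at px (293,53). Next is green.

```bash
python3 -m inch '[[-35,-9,0,0,0,0,75],[-70,-19,0,0,0,0,75],[-105,-28,0,0,0,0,75],[-135,-36,0,0,0,0,75],[-150,-40,0,0,0,0,75],[-153,-41,0,0,0,0,75],[-153,-41,0,0,0,0,75],[-153,-41,0,0,0,0,75],[-153,-41,0,0,0,0,75]]'
python3 - <<'E'
from h import *
c=bot.read_camera("wrist")
im=c["image"];h=cv2.cvtColor(im,cv2.COLOR_RGB2HSV);H,S,V=[h[...,i].astype(int) for i in range(3)]
for n,lo,hi in(("grn",50,75),("blu",105,122)):
    for a,ce,s,_ in blobs((H>lo)&(H<hi)&(S>130)&(V>60),300):
        print(n,a,ce.round(1),s[:4],"z.09",ray(c,*ce,.09)[:2].round(4))
print(bot.sense()["tool_pos"])
E
```

```text
time: 7.15
tool_pos: [0.475, -0.1607, 0.1634]
tcp_rot: [0.707, 0.708, 0.0, -0.0]
ft_force: [0.1, 0.4, 0.9]
gripper_width: 0.0748
finger_force: 0.0
grn 858 [298.4 178.7] [287 157  24  44] z.09 [ 0.5137 -0.1426]
grn 1763 [253.1 200.5] [228 176  48  50] z.09 [ 0.4731 -0.163 ]
[ 0.47502772 -0.16076131  0.16341459]
```

Green is at (0.4735, -0.164).

```bash
python3 -m inch '[[-3,-1,30,0,0,0,75],[-3,-1,60,0,0,0,75],[-3,-1,90,0,0,0,75],[-3,-1,108,0,0,0,75],[-3,-1,118,0,0,0,75],[-3,-1,118,0,0,0,75],[-3,-1,118,0,0,0,40],[-3,-1,118,0,0,0,40],[-3,-1,118,0,0,0,40],[-3,-1,118,0,0,0,40],[-3,-1,118,0,0,0,40],[-3,-1,118,0,0,0,40]]' 20
```

```text
time: 8.2
tool_pos: [0.4738, -0.1655, 0.0463]
tcp_rot: [0.707, 0.707, 0.0, 0.0]
ft_force: [-0.5, -0.7, 4.2]
gripper_width: 0.0461
finger_force: 20.0
```

```bash
python3 -m inch '[[0,0,-15,0,0,0,40],[0,0,-45,0,0,0,40],[0,0,-80,0,0,0,40],[0,0,-115,0,0,0,40],[15,3,-125,0,0,0,40],[40,8,-125,0,0,0,40],[70,14,-125,0,0,0,40],[100,21,-125,0,0,0,40],[130,27,-125,0,0,0,40],[160,33,-125,0,0,0,40],[190,39,-125,0,0,0,40],[220,45,-125,0,0,0,40]]'
python3 -m inch '[[30,6,0,0,0,0,40],[60,12,0,0,0,0,40],[90,18,0,0,0,0,40],[115,24,0,0,0,0,40],[132,28,0,0,0,0,40],[140,29,0,0,0,0,40],[140,29,20,0,0,0,40],[140,29,50,0,0,0,40],[140,29,75,0,0,0,40],[140,29,85,0,0,0,40],[140,29,85,0,0,0,40],[140,29,85,0,0,0,40]]'
```

```text
time: 9.2
tool_pos: [0.5184, 0.0563, 0.1704]
tcp_rot: [0.707, 0.707, -0.0, -0.0]
ft_force: [0.3, -0.7, -2.2]
gripper_width: 0.0464
finger_force: 20.0
time: 10.2
tool_pos: [0.5475, 0.1943, 0.0856]
tcp_rot: [0.707, 0.707, -0.0, -0.0]
ft_force: [0.3, -0.9, -0.5]
gripper_width: 0.0464
finger_force: 20.0
```

Target is (0.5475, 0.196). I'll lower and release in one call, then lift away toward blue.

```bash
python3 -m inch '[[2,0,10,0,0,0,40],[2,0,20,0,0,0,40],[2,0,28,0,0,0,40],[2,0,34,0,0,0,40],[2,0,38,0,0,0,40],[2,0,39,0,0,0,40],[2,0,39,0,0,0,40],[2,0,39,0,0,0,40]]'
python3 -m inch '[[0,0,0,0,0,0,75],[0,0,0,0,0,0,75],[0,0,0,0,0,0,75],[0,0,0,0,0,0,75],[0,0,-30,0,0,0,75],[0,0,-65,0,0,0,75],[0,0,-100,0,0,0,75],[-20,-3,-117,0,0,0,75],[-55,-8,-117,0,0,0,75],[-90,-13,-117,0,0,0,75],[-115,-17,-117,0,0,0,75],[-120,-18,-117,0,0,0,75]]'
python3 - <<'E'
from h import *
c=bot.read_camera("wrist");cv2.imwrite("pics/wr4.png",c["image"][:,:,::-1])
print(bot.sense()["tool_pos"])
E
```

```text
time: 10.87
tool_pos: [0.5478, 0.1969, 0.0465]
tcp_rot: [0.707, 0.707, 0.0, 0.0]
ft_force: [-0.2, 1.1, -0.9]
gripper_width: 0.0461
finger_force: 20.0
time: 11.87
tool_pos: [0.5293, 0.0735, 0.1639]
tcp_rot: [0.708, 0.706, -0.0, 0.001]
ft_force: [-0.0, 1.1, 0.3]
gripper_width: 0.0745
finger_force: 0.0
[0.52942052 0.07430845 0.16385948]
```

View pics/wr4.png

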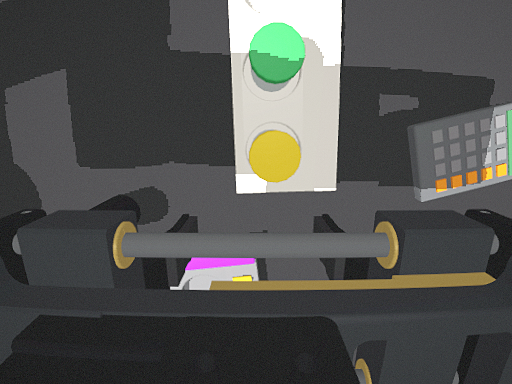

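The wrist view shows green at px (276,52) and yellow at (275,156), both seated in adjacent wells. Next is blue, at about (0.481, -0.246).

```bash
python3 -m inch '[[-35,-5,0,0,0,0,75],[-70,-10,0,0,0,0,75],[-105,-16,0,0,0,0,75],[-140,-21,0,0,0,0,75],[-175,-26,0,0,0,0,75],[-210,-31,0,0,0,0,75],[-245,-37,0,0,0,0,75],[-280,-42,0,0,0,0,75],[-308,-46,0,0,0,0,75],[-320,-48,0,0,0,0,75],[-320,-48,0,0,0,0,75],[-320,-48,0,0,0,0,75]]'
python3 - <<'E'
from h import *
bot.read_camera("wrist");c=bot.read_camera("wrist")
im=c["image"];h=cv2.cvtColor(im,cv2.COLOR_RGB2HSV);H,S,V=[h[...,i].astype(int) for i in range(3)]
for a,ce,s,_ in blobs((H>105)&(H<122)&(S>130)&(V>60),300):
        print(a,ce.round(1),s[:4],"z.09",ray(c,*ce,.09)[:2].round(4))
print(bot.sense()["tool_pos"])
E
```

```text
time: 12.92
tool_pos: [0.482, -0.2425, 0.1633]
tcp_rot: [0.707, 0.707, 0.0, -0.0]
ft_force: [-0.6, -0.3, -0.7]
gripper_width: 0.0755
finger_force: 0.0
720 [300.6 178. ] [289 160  24  41] z.09 [ 0.5226 -0.2231]
1520 [256.2 199.9] [233 179  47  40] z.09 [ 0.4828 -0.2435]
[ 0.48203458 -0.24151567  0.16331842]
```

```bash
python3 -m inch '[[-4,0,30,0,0,0,75],[-4,0,60,0,0,0,75],[-4,0,90,0,0,0,75],[-4,0,108,0,0,0,75],[-4,0,118,0,0,0,75],[-4,0,118,0,0,0,75],[-4,0,118,0,0,0,40],[-4,0,118,0,0,0,40],[-4,0,118,0,0,0,40],[-4,0,118,0,0,0,40],[-4,0,118,0,0,0,40],[-4,0,118,0,0,0,40]]' 20
```

```text
time: 14.02
tool_pos: [0.4819, -0.2476, 0.0464]
tcp_rot: [0.707, 0.707, 0.0, 0.001]
ft_force: [-2.0, 0.4, 3.7]
gripper_width: 0.0462
finger_force: 20.0
```

```bash
python3 -m inch '[[0,0,-15,0,0,0,40],[0,0,-45,0,0,0,40],[0,0,-80,0,0,0,40],[0,0,-115,0,0,0,40],[15,2,-125,0,0,0,40],[40,5,-125,0,0,0,40],[70,8,-125,0,0,0,40],[100,12,-125,0,0,0,40],[130,16,-125,0,0,0,40],[160,19,-125,0,0,0,40],[190,23,-125,0,0,0,40],[220,26,-125,0,0,0,40]]'
python3 -m inch '[[30,4,0,0,0,0,40],[60,7,0,0,0,0,40],[90,11,0,0,0,0,40],[120,14,0,0,0,0,40],[150,18,0,0,0,0,40],[180,22,0,0,0,0,40],[210,25,0,0,0,0,40],[240,29,0,0,0,0,40],[268,33,0,0,0,0,40],[290,36,0,0,0,0,40],[303,37,0,0,0,0,40],[307,37,0,0,0,0,40]]'
python3 -m inch '[[0,0,0,0,0,0,40],[0,0,20,0,0,0,40],[0,0,50,0,0,0,40],[0,0,75,0,0,0,40],[0,0,85,0,0,0,40],[0,0,85,0,0,0,40],[0,0,85,0,0,0,40]]'
```

```text
time: 15.02
tool_pos: [0.5074, -0.0258, 0.1706]
tcp_rot: [0.707, 0.707, 0.0, 0.0]
ft_force: [-0.5, -0.6, -1.0]
gripper_width: 0.0462
finger_force: 20.0
time: 16.02
tool_pos: [0.5443, 0.2815, 0.1702]
tcp_rot: [0.706, 0.708, -0.0, -0.0]
ft_force: [-0.3, -0.5, -1.6]
gripper_width: 0.0463
finger_force: 20.0
time: 16.6
tool_pos: [0.5447, 0.2788, 0.0858]
tcp_rot: [0.707, 0.707, -0.0, -0.0]
ft_force: [0.8, -0.4, -1.9]
gripper_width: 0.046
finger_force: 20.0
```

```bash
python3 -m inch '[[2,1,10,0,0,0,40],[2,1,20,0,0,0,40],[2,1,28,0,0,0,40],[2,1,34,0,0,0,40],[2,1,38,0,0,0,40],[2,1,39,0,0,0,40],[2,1,39,0,0,0,40],[2,1,39,0,0,0,40]]'
python3 -m inch '[[0,0,0,0,0,0,75],[0,0,0,0,0,0,75],[0,0,0,0,0,0,75],[0,0,0,0,0,0,75],[0,0,-30,0,0,0,75],[0,0,-65,0,0,0,75],[0,0,-100,0,0,0,75],[-20,-2,-117,0,0,0,75],[-55,-5,-117,0,0,0,75],[-90,-8,-117,0,0,0,75],[-115,-10,-117,0,0,0,75],[-120,-10,-117,0,0,0,75]]'
python3 - <<'E'
from h import *
c=bot.read_camera("wrist");cv2.imwrite("pics/wr5.png",c["image"][:,:,::-1])
print(bot.sense()["tool_pos"])
E
```

```text
time: 17.27
tool_pos: [0.5457, 0.2819, 0.0465]
tcp_rot: [0.707, 0.707, 0.0, 0.0]
ft_force: [0.8, -0.0, -0.9]
gripper_width: 0.0462
finger_force: 20.0
time: 18.27
tool_pos: [0.5354, 0.1584, 0.1639]
tcp_rot: [0.708, 0.706, -0.0, 0.001]
ft_force: [0.5, 0.2, 0.1]
gripper_width: 0.0749
finger_force: 0.0
[0.5356869  0.15927804 0.16383352]
```

View pics/wr5.png

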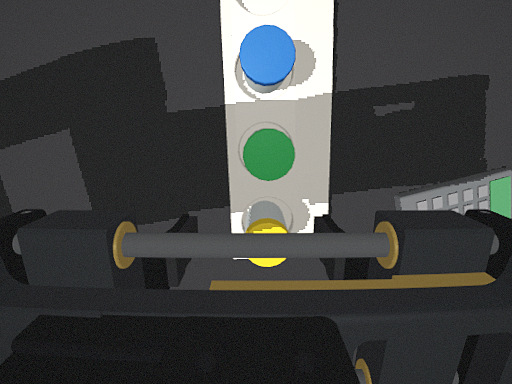

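The wrist view shows blue at px (267,55), green at (268,153) and yellow at (267,245), all seated in a row. Red is the last one.

```bash
python3 -m inch '[[-35,-3,0,0,0,0,75],[-70,-6,0,0,0,0,75],[-105,-9,0,0,0,0,75],[-140,-12,0,0,0,0,75],[-175,-15,0,0,0,0,75],[-210,-18,0,0,0,0,75],[-245,-21,0,0,0,0,75],[-280,-24,0,0,0,0,75],[-315,-27,0,0,0,0,75],[-350,-30,0,0,0,0,75],[-380,-33,0,0,0,0,75],[-400,-34,0,0,0,0,75]]'
python3 -m inch '[[-30,-3,0,0,0,0,75],[-60,-6,0,0,0,0,75],[-80,-8,0,0,0,0,75],[-88,-8,0,0,0,0,75],[-88,-8,0,0,0,0,75],[-88,-8,0,0,0,0,75],[-88,-8,0,0,0,0,75]]'
python3 - <<'E'
from h import *
c=bot.read_camera("wrist")
im=c["image"];h=cv2.cvtColor(im,cv2.COLOR_RGB2HSV);H,S,V=[h[...,i].astype(int) for i in range(3)]
for a,ce,s,_ in blobs(((H<5)|(H>175))&(S>130)&(V>60),300):
        print(a,ce.round(1),s[:4],"z.09",ray(c,*ce,.09)[:2].round(4))
print(bot.sense()["tool_pos"])
E
```

```text
time: 19.32
tool_pos: [0.5019, -0.2403, 0.1637]
tcp_rot: [0.707, 0.707, 0.0, 0.001]
ft_force: [1.1, -0.2, 0.1]
gripper_width: 0.0748
finger_force: 0.0
time: 19.9
tool_pos: [0.4941, -0.3245, 0.1633]
tcp_rot: [0.707, 0.708, 0.0, -0.0]
ft_force: [-0.6, -0.2, 0.4]
gripper_width: 0.0748
finger_force: 0.0
4835 [490.6  62.6] [460   0  52 120] z.09 [ 0.6979 -0.2027]
887 [298.9 183. ] [287 161  24  45] z.09 [ 0.5333 -0.3103]
1945 [254.  204.3] [230 179  49  51] z.09 [ 0.4929 -0.3304]
[ 0.49406136 -0.32451557  0.16341236]
```

```bash
python3 -m inch '[[-5,-1,30,0,0,0,75],[-5,-1,60,0,0,0,75],[-5,-1,90,0,0,0,75],[-5,-1,108,0,0,0,75],[-5,-1,118,0,0,0,75],[-5,-1,118,0,0,0,75],[-5,-1,118,0,0,0,40],[-5,-1,118,0,0,0,40],[-5,-1,118,0,0,0,40],[-5,-1,118,0,0,0,40],[-5,-1,118,0,0,0,40],[-5,-1,118,0,0,0,40]]' 20
```

```text
time: 20.95
tool_pos: [0.4931, -0.3317, 0.0465]
tcp_rot: [0.707, 0.707, 0.0, 0.001]
ft_force: [0.2, 0.0, 2.6]
gripper_width: 0.0458
finger_force: 20.0
```

```bash
python3 -m inch '[[0,0,-15,0,0,0,40],[0,0,-45,0,0,0,40],[0,0,-80,0,0,0,40],[0,0,-115,0,0,0,40],[15,1,-125,0,0,0,40],[40,3,-125,0,0,0,40],[70,5,-125,0,0,0,40],[100,7,-125,0,0,0,40],[130,9,-125,0,0,0,40],[160,11,-125,0,0,0,40],[190,13,-125,0,0,0,40],[220,15,-125,0,0,0,40]]'
python3 -m inch '[[30,2,0,0,0,0,40],[60,4,0,0,0,0,40],[90,6,0,0,0,0,40],[120,9,0,0,0,0,40],[150,11,0,0,0,0,40],[180,13,0,0,0,0,40],[210,15,0,0,0,0,40],[240,17,0,0,0,0,40],[270,19,0,0,0,0,40],[300,21,0,0,0,0,40],[330,24,0,0,0,0,40],[360,26,0,0,0,0,40]]'
python3 -m inch '[[30,2,0,0,0,0,40],[60,4,0,0,0,0,40],[88,6,0,0,0,0,40],[108,8,0,0,0,0,40],[116,9,0,0,0,0,40],[116,9,0,0,0,0,40],[116,9,20,0,0,0,40],[116,9,50,0,0,0,40],[116,9,75,0,0,0,40],[116,9,85,0,0,0,40],[116,9,85,0,0,0,40],[116,9,85,0,0,0,40]]'
```

```text
time: 21.95
tool_pos: [0.5072, -0.1098, 0.1705]
tcp_rot: [0.707, 0.707, 0.0, -0.0]
ft_force: [0.1, 0.9, -1.3]
gripper_width: 0.0459
finger_force: 20.0
time: 22.95
tool_pos: [0.5333, 0.2502, 0.1704]
tcp_rot: [0.707, 0.707, -0.0, -0.0]
ft_force: [0.7, -0.0, -2.5]
gripper_width: 0.0462
finger_force: 20.0
time: 23.95
tool_pos: [0.5427, 0.3638, 0.0857]
tcp_rot: [0.707, 0.707, -0.0, -0.0]
ft_force: [-0.1, 0.5, -1.1]
gripper_width: 0.0462
finger_force: 20.0
```

```bash
python3 -m inch '[[2,0,10,0,0,0,40],[2,0,20,0,0,0,40],[2,0,28,0,0,0,40],[2,0,34,0,0,0,40],[2,0,38,0,0,0,40],[2,0,39,0,0,0,40],[2,0,39,0,0,0,40],[2,0,39,0,0,0,40]]'
python3 -m inch '[[0,0,0,0,0,0,75],[0,0,0,0,0,0,75],[0,0,0,0,0,0,75],[0,0,0,0,0,0,75],[0,0,-30,0,0,0,75],[0,0,-65,0,0,0,75],[0,0,-100,0,0,0,75],[0,0,-130,0,0,0,75],[0,-35,-140,0,0,0,75],[0,-70,-140,0,0,0,75],[0,-100,-140,0,0,0,75],[0,-110,-140,0,0,0,75]]'
python3 -m inch '[[-40,0,0,0,0,0,75],[-80,0,0,0,0,0,75],[-120,0,0,0,0,0,75],[-160,0,0,0,0,0,75],[-200,0,0,0,0,0,75],[-240,0,0,0,0,0,75],[-280,0,0,0,0,0,75],[-320,0,0,0,0,0,75],[-350,0,0,0,0,0,75],[-360,0,0,0,0,0,75],[-360,0,0,0,0,0,75],[-360,0,0,0,0,0,75]]'
python3 - <<'E'
from h import *
c=bot.read_camera("top");im=c["image"];h=cv2.cvtColor(im,cv2.COLOR_RGB2HSV);H,S,V=[h[...,i].astype(int) for i in range(3)]
cv2.imwrite("pics/top1.png",cv2.resize(im[130:260,90:390],None,fx=2.6,fy=2.6)[:,:,::-1])
s=c=c;cv2.imwrite("pics/side1.png",bot.read_camera("side")["image"][:,:,::-1])
box=np.zeros(H.shape,bool);box[140:200,100:232]=1
for n,lo,hi in(("yel",22,33),("grn",50,75),("blu",105,122),("red",-1,4)):
    for a,ce,s,l in blobs(box&(H>lo)&(H<hi)&(S>110)&(V>50),60):
        p=ray(c,*ce,.09);q=p[:2]-[.546,.2371];t=.0246
        print(n,a,p[:2].round(4),"rack x,y",(q[0]+t*q[1]).round(4),(q[1]-t*q[0]).round(4),"depth z",)
E
```

```text
time: 24.62
tool_pos: [0.5427, 0.3669, 0.0465]
tcp_rot: [0.707, 0.707, 0.0, 0.0]
ft_force: [0.0, 1.2, -2.1]
gripper_width: 0.0462
finger_force: 20.0
time: 25.62
tool_pos: [0.4292, 0.367, 0.1868]
tcp_rot: [0.707, 0.708, -0.0, -0.001]
ft_force: [0.2, 0.3, -0.0]
gripper_width: 0.0751
finger_force: 0.0
time: 26.62
tool_pos: [0.4329, 0.0067, 0.1867]
tcp_rot: [0.708, 0.706, 0.0, -0.0]
ft_force: [-0.2, 0.3, 1.0]
gripper_width: 0.0748
finger_force: 0.0
grn 176 [0.5472 0.1963] rack x,y 0.0002 -0.0408 depth z
blu 183 [0.5452 0.2791] rack x,y 0.0002 0.042 depth z
red 208 [0.5425 0.3639] rack x,y -0.0004 0.1269 depth z
```

View pics/top1.png

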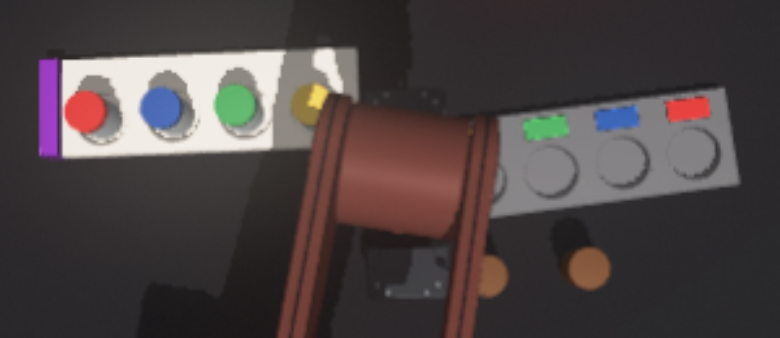

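View pics/side1.png

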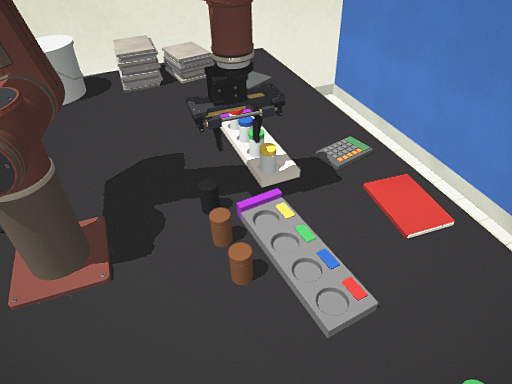

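The top and side views show red, blue, green and yellow in the white rack, counted from its purple end. Their positions are within 2 mm of the well centres, though yellow is partly hidden by the arm. I'll check the lid heights by depth before handing in.

```bash
python3 - <<'E'
from h import *
ok=True
for cam in("top","side"):
    c=bot.read_camera(cam);R=np.array(c["R"]);d=c["depth"]
    v,u=np.indices(d.shape);K=np.array([[c["fx"],0,c["cx"]],[0,c["fy"],c["cy"]],[0,0,1.]])
    p=cv2.undistortPoints(np.stack([u,v],-1).reshape(-1,1,2).astype(float),K,np.array([c["k1"],0,0,0.]))[:,0]
    X=(np.c_[p,np.ones(len(p))]*d.reshape(-1,1)-c["t"])@R
    for w in((.5488,.1092),(.5467,.1942),(.5446,.2792),(.5425,.3642)):
        q=X[(np.hypot(*(X[:,:2]-w).T)<.03)&(X[:,2]>.075)&(X[:,2]<.12)]
        if len(q): print(cam,w,len(q),np.median(q,0).round(4),q[:,2].std().round(4))
print(bot.sense()["time"])
E
```

```text
top (0.5488, 0.1092) 154 [0.5486 0.115  0.0894] 0.0024
top (0.5467, 0.1942) 215 [0.5468 0.196  0.0893] 0.0029
top (0.5446, 0.2792) 216 [0.5436 0.279  0.0891] 0.0029
top (0.5425, 0.3642) 213 [0.5417 0.3634 0.0887] 0.0031
side (0.5488, 0.1092) 193 [0.5413 0.1038 0.0881] 0.0037
side (0.5467, 0.1942) 81 [0.5462 0.1887 0.0876] 0.0045
side (0.5446, 0.2792) 117 [0.5402 0.2684 0.0881] 0.0044
side (0.5425, 0.3642) 56 [0.5386 0.3462 0.082 ] 0.0042
26.8167
```

All four lid tops are at 0.089 m, which matches pots standing on the well floor.

```bash
python3 -c "
from bench import bot
print(bot.hand_in())"
```

```text
the job is handed in; nothing more can be done
None
```

All four pots are in the white rack in reverse order (from the purple end: red, blue, green, yellow), upright and fully seated by the camera check, and the job was handed in at about 27 s; no verdict was returned.

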